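Open the sprung carving cradle and lay a gourd in it

TASK

Get the carving cradle ready: pull its spring-loaded slide out by the red handle all the way to its stop, so that the yellow-topped pin drops and locks it open. Then take the bottle gourd from its low rest and set it down gently (do not drop it) lying level along the cradle, its big bulb in the fixed saddle and its small bulb in the saddle on the slide, and let go. Leave the pot, the bowl, the round gourd and the lacquer jar where they stand.

Things in the scene. Friction and masses are not known exactly. Their poses are not given: they have to be found in the camera images.
- cradle: Wooden carving cradle fixed to the bench: board 240 x 120 mm, 12 mm thick, from x = -130 to +110 mm in its frame. Origin on the bench on its centre line; x = the way the slide pulls out, z up. Two blue-lined 90 degree V saddles, 18 mm thick along x, under 82 mm high and wide: fixed one (big bulb) at x = -100 mm; one on the slide (small bulb) at x = -69 mm shut, -3 mm locked open.
- seat (a point): Point fixed in the cradle's frame at x = -44, y = 0, 88 mm above the bench: where the gourd's origin (mid-neck, on its axis) lies when it rests properly in both saddles with the slide locked open, its axis along the cradle's x, small bulb towards +x.
- slide (a joint): Travel of the sprung slide in m: 0 shut, 0.070 at its stop. The spring pulls it shut with 3.5 N at 0, 8.5 N at the stop. Once past 0.066 the pin drops behind it; let go, it then stays at about 0.066. Let go before that, it springs shut.
- handle (a point): Centre of the red pull handle: a level bar 12 mm thick, 60 mm long, along the cradle's y, 60 mm above the bench, with a post near each end (42 mm clear between). Below it is the slide's flat top, 26 mm above the bench. Shut, it is at x = 11 mm in the cradle's frame, with 65 mm free between it and the slide's saddle; at the stop at x = 81 mm. It moves with the slide.
- latch (a joint): Drop in m of the yellow-topped latch pin, at x = 30, y = -42 mm in the cradle's frame (66 mm high when up): 0 up (slide not locked), 0.012 fully dropped (locked). It falls by its own weight when the slide is at its stop.
- gourd: Bottle gourd, honey-coloured with dark rings, 190 mm long, about 180 g, lying level on its rest. Origin mid-neck on its axis; x points along it to the small bulb and stem. Neck: 28 mm thick, 42 mm long, the place to grip. Big bulb: ball of 80 mm diameter centred at x = -60 mm. Small bulb: ball of 54 mm diameter centred at x = +45 mm; a thin stem goes on to x = 88 mm.
- rest: Low pale wooden rest fixed to the bench, 160 x 100 mm, with two blue-lined V saddles, at most 62 mm high, that hold the gourd with its axis along the rest's x, 70 mm above the bench. Origin on the bench below the gourd's neck at the start (within a few mm).
- pot: Bystander: small lidded gourd pot, 60 mm across, 62 mm high; origin under its centre.
- bowl: Bystander: blue bowl, 84 mm across, 35 mm high; origin under its centre.
- roundgourd: Bystander: round honey-coloured gourd, 88 mm across, 82 mm high; origin under its centre.
- lacquer: Bystander: amber jar of lacquer with a black lid, 54 mm across, 110 mm high; origin under its centre.
Things that resemble listed ones, but are neither listed nor needed, are in the scene too. What is shaped like the gourd but purple is not meant.

How it is judged:
By the outcome, as a careful person would: the job done as asked, in the order asked, and still so for the second after the job is handed in, with the robot touching nothing.
It also fails if it takes over 56 s, if anything falls off the work surface, if the arm or the gripper's body presses on something with over 40 N, if the wrist force passes 120 N, or if a joint passes its speed limit or range.

ROBOT

A 6-joint arm with a two-finger parallel gripper is mounted at the origin on the work surface. World frame = base frame: x ahead of the robot, y to its left, z up, the work surface at z = 0. Lengths are in mm, angles in rad, forces in N, time in s.
With the tool pointing down it reaches from about 275 to 1000 mm from the base axis. Payload 8.4 kg.
Tool frame: the origin (TCP) lies on the centre line of the jaws, within the pads' length; the fingertips stand 22 mm ahead of it and the grasp point (between the pads) lies 3 mm ahead of it (finger_overhang is the distance from the TCP to the fingertips, in mm); z points along the fingers, y is the line along which they close (so a half turn about z gives the same grasp; the last joint's range is limited). The gripper opens to 85 mm and grips with 20 to 120 N. Pads are 22 mm wide; open, the fingers measure 114 mm over their backs; the gripper's body (76 mm by 85 mm) begins 54 mm behind the grasp point. The pads swing forward as they close: fully open they stand 13 mm farther back than shut.
Start: joints at [1.277, 0.353, 1.633, -0, 1.155, -0.002], TCP at [179.796, 598.583, 253.281] pointing down, gripper open.
Joint ranges: [-2.63, 2.63], [-0.92, 2.1], [0.06, 2.66], [-1.3, 4.44], [0, 2.69], [-3.02, 3.02]. Speed limits (rad/s): [2.22, 2.22, 2.79, 3.14, 3.14, 3.14].

INTERFACE

Orientations are given as a 3x3 rotation matrix whose columns are the frame's x, y, z axes.
In Python, from station import * gives the robot as it stands.
- The arm moves only by the tool move_arm, never from a script. Its argument "motion" is one flat list of numbers, 7 for each row, row after row: the turn, a rotation vector about the world's x, y, z in rad, then the shift along the world's x, y, z in mm, then the opening, from 0 (shut) to 1 (fully open). In form: [ax, ay, az, x, y, z, gripper, ax, ay, az, x, y, z, gripper, ...]. A call has 1 to 5 rows; each row is the pose to reach, as a shift and turn from the pose commanded when the call began; what a row does not reach only later rows make up. A row lasts 1/10 s, in which the tool goes at most 50 mm and 8.59 degrees, less where a joint would pass 70% of its speed; a pose out of reach is approached as far as the arm can. A call with a gripper value outside its range is refused whole. The fingers move at their own pace and stop on an object; "force" is the grip in N (left out, the last holds). Time passes only in rows, so rows that repeat a pose let the fingers close. It gives the time, the measured TCP pose, the force, the opening and the grip force at its end, in the units of the state.
- observe(): the state, without advancing time (a new reading comes with each control period).
- grab_frame(name): name is "scene" or "top" or "wrist"; returns the picture (384x512x3 uint8, red, green, blue); there is no depth.
- get_calibration(name): a dict with "fx", "fy", "cx", "cy" (pixels), "dist" ([k1, k2, p1, p2, k3] as OpenCV has them; the pictures are not rectified), "xyz" and "attitude" of the camera in the world. Camera axes: x right, y down, z forward; pixel columns grow to the right and rows downward; lengths in mm; the calibration is good to about 2 mm. A picture is of the moment at which its call begins: read the wrist's pose just before it. get_calibration takes no time and is no camera call; for the wrist camera it gives the pose at the moment of the call.
- hand_in(): hands the job in; it is judged then, once.
Trained networks look in the newest picture that a camera, given by its name, has taken for a name from the list of things; names that differ only in an ending like _2 or _b are one class to them, and where a whole thing is asked for, a point or a joint stands for the part that bears it (a point fixed in the world has none). Each returns a list of dicts, best first, with "score" (0 to 1); they miss things now and then, are a little off and sometimes report something else, mostly with a low value. They report only what shows in the picture. A call takes as long as a camera call. They do not tell look-alikes from the thing itself.
- search_frame(camera, name): "centre" ([x, y, z] in mm, in world coordinates, good to about 4 mm: the middle of the surface that is visible of it).
- trace(camera, name): "pixels" (384x512 bool, what is visible of it).
The state is a dict: "clock": time; "joint_positions": joint angles; "dq": joint speeds; "tau": joint torques, N m; "position": TCP position; "tcp_rot": TCP orientation; "ft_force": force on the tool from outside, world axes, zero at the start; "wrist_torque": the same for the moment, N m; "opening": finger opening in mm; "grip_force": force on a finger pad.
Only numpy, scipy, OpenCV 4.12 (cv2) and the standard library are available. Lean on these libraries where they do the work, as an engineer would, in place of code of your own. Each camera call takes 0.05 s, during which the arm holds its last target. There are 200 camera calls.

## Working session

There is one attempt and no reset: what is moved stays moved. The work goes in short steps, Python scripts to look and compute and a tool call to move; the robot and the scene stay as the last step left them, time stands still between calls to the robot, and variables do not carry over. Pictures are saved under pics/ and viewed, at most 14 in all, crops included, and the job is handed in when it is done.

Besides the shell and the picture viewer there is one more tool, called after ">>>" in YAML: its name, and indented under it one key for each argument. move_arm: Moves the arm, as the interface text tells. Its arguments: {"type":"object","properties":{"motion":{"type":"array","items":{"type":"number"}},"force":{"type":"number"}},"required":["motion"]}

```bash
mkdir -p pics; cat > h.py <<'E'
from station import *
import numpy as np, cv2
def K(c): return np.array([[c['fx'],0,c['cx']],[0,c['fy'],c['cy']],[0,0,1.]]), np.array(c['dist'],float)
def px2w(name,uv,z):
    c=get_calibration(name);k,d=K(c)
    p=cv2.undistortPoints(np.array(uv,float).reshape(-1,1,2),k,d).reshape(-1,2)
    r=np.c_[p,np.ones(len(p))]@np.array(c['attitude']).T
    o=np.array(c['xyz']); return o+r*((z-o[2])/r[:,2:3])
def save(name,fn):
    im=grab_frame(name); cv2.imwrite('pics/'+fn,im[:,:,::-1]); return im
E
python3 - <<'E'
from h import *
np.set_printoptions(precision=1,suppress=True)
a=save('scene','s.png');b=save('top','t.png')
cv2.imwrite('pics/st.png',np.hstack([a,b])[:,:,::-1])
for n in ['cradle','handle','latch','gourd','rest']:
  for cam in ['top','scene']:
    for r in search_frame(cam,n)[:3]: print(n,cam,np.array(r['centre']),round(r['score'],2))
for cam in ['top','scene']: print(get_calibration(cam)['xyz'])
print(observe()['clock'])
E
```

```text
cradle top [ 546.  -235.3   12.5] 0.67
cradle scene [ 556.9 -256.6   12.7] 0.93
handle top [ 550.1 -251.7   24.5] 0.93
handle scene [ 551.6 -249.1   23.5] 0.69
latch scene [ 597.1 -206.6   65.3] 0.62
gourd top [203.8 324.8  57.9] 0.94
gourd top [505.4 145.7  92.3] 0.62
gourd top [600.2  -5.   50.3] 0.53
gourd scene [517.3 124.9  87. ] 0.66
gourd scene [213.8 315.4  46.8] 0.61
gourd scene [ 558.9 -256.7    8.1] 0.35
rest top [505.8 182.2   9.3] 0.95
rest scene [529.9 170.2   6.8] 0.89
rest scene [517.1 121.1  87.9] 0.69
rest scene [738.8 140.2  64.1] 0.32
[ 416.    -1.5 1183.1]
[ 971.1 -643.1  954.8]
0.6
```

View pics/t.png

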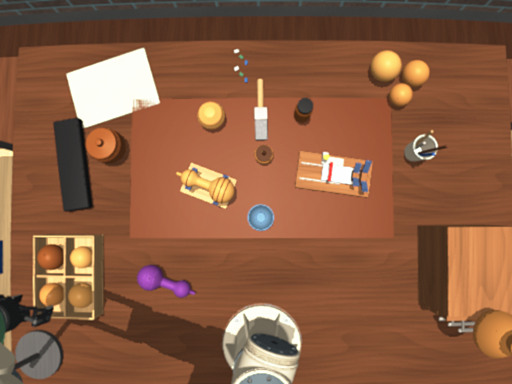

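View pics/s.png

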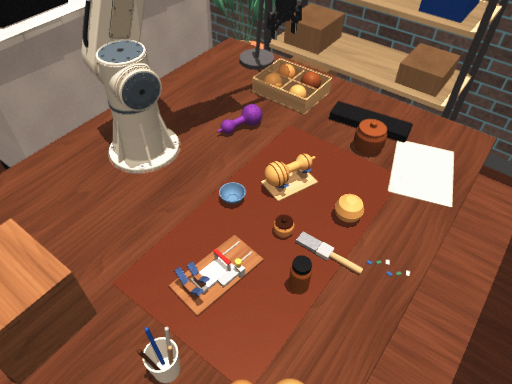

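The top view shows the cradle at about (335,174), with its blue saddles at the right (355–368), the red handle at (331,171) and the yellow pin at (326,157). The gourd's big bulb is at (222,190) and its small bulb at (190,177). The slide pulls to the left, which is world +y.

```bash
python3 - <<'E'
from h import *
np.set_printoptions(precision=1,suppress=True)
im=cv2.imread('pics/t.png')
c=cv2.resize(im[140:215,165:385],None,fx=3.6,fy=3.6,interpolation=cv2.INTER_CUBIC)
cv2.imwrite('pics/tc.png',c)
hsv=cv2.cvtColor(im,cv2.COLOR_BGR2HSV)
R=np.zeros((384,512),bool);R[145:200,295:375]=1
def cen(m,n,z):
    v,u=np.nonzero(m); p=[u.mean(),v.mean()]; print(n,m.sum(),np.array(p),px2w('top',p,z)[0])
h,s,v=[hsv[...,i].astype(int) for i in range(3)]
cen(R&((h<4)|(h>174))&(s>180)&(v>120),'red',66)
cen(R&(h>22)&(h<34)&(s>160)&(v>150),'yel',66)
b=R&(h>95)&(h<130)&(s>90)
n,l,st,ce=cv2.connectedComponentsWithStats(b.astype(np.uint8))
for i in range(1,n):
  if st[i,4]>3: print('blue',st[i],px2w('top',ce[i],60)[0])
grab_frame('top')
for nm,z in [('cradle',12),('rest',12),('gourd',70)]:
  t=trace('top',nm)
  for r in t[:2]:
    m=r['pixels'].astype(np.uint8)
    cs=max(cv2.findContours(m,0,2)[0],key=cv2.contourArea)
    q=cv2.boxPoints(cv2.minAreaRect(cs)); print(nm,round(r['score'],2),m.sum()); print(px2w('top',q,z), px2w('top',q,z).mean(0))
E
```

```text
red 26 [329.8 171.2] [ 546.3 -210.2   66. ]
yel 0 [nan nan] [nan nan nan]
blue [363 161   8  11  45] [ 562.6 -325.3   60. ]
blue [354 164   6   8  32] [ 558.6 -295.8   60. ]
blue [353 179   6   6  27] [ 514.7 -290.7   60. ]
blue [361 182   6   9  39] [ 501.1 -316.2   60. ]
cradle 0.87 2910
[[ 499.2 -101.1   12. ]
 [ 630.9 -119.3   12. ]
 [ 598.5 -364.7   12. ]
 [ 466.6 -344.9   12. ]] [ 548.8 -232.5   12. ]
rest 0.68 576
[[491.1 262.7  12. ]
 [523.4 250.   12. ]
 [478.6 137.9  12. ]
 [446.5 150.7  12. ]] [484.9 200.3  12. ]
gourd 0.82 956
[[190.2 391.8  70. ]
 [270.1 375.2  70. ]
 [235.4 196.6  70. ]
 [156.1 213.   70. ]] [212.9 294.2  70. ]
gourd 0.81 880
[[520.1 269.9  70. ]
 [588.  236.4  70. ]
 [504.9  70.9  70. ]
 [437.7 104.3  70. ]] [512.7 170.4  70. ]<stdin>:9: RuntimeWarning: Mean of empty slice.
  ret = ret.dtype.type(ret / rcount)
```

View pics/tc.png

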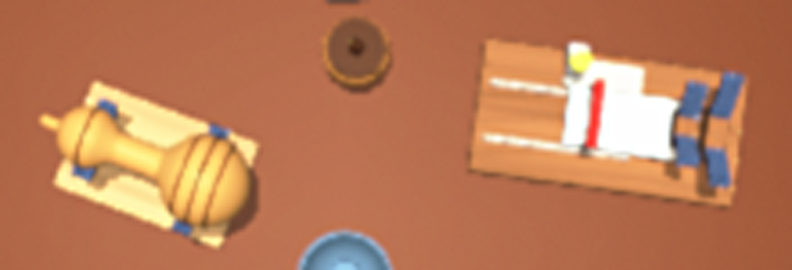

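The crop agrees with the masks. The cradle's x-axis is about (0.13, 0.99) with its origin near (550,-222), so the handle should be near (551,-212). The gourd lies near (513,170), pointing along about (0.38, 0.92).

```bash
python3 - <<'E'
from h import *
s=observe(); print(np.round(s['tcp_rot'],3),s['opening'],s['clock'])
c=get_calibration('wrist'); print(np.round(c['xyz'],0),np.round(c['attitude'],2),c['fx'])
E
```

```text
[[-0.958  0.288  0.   ]
 [ 0.288  0.958  0.   ]
 [-0.     0.    -1.   ]] 85.20980415730035 0.8
[113. 618. 374.] [[ 0.29  0.92  0.26]
 [ 0.96 -0.28 -0.08]
 [-0.    0.28 -0.96]] 309.9057727303404
```

>>> move_arm:
  motion: [0, 0, 0.04, 45, -100, 0, 0.6, 0, 0, 0.04, 93, -202, 0, 0.6, 0, 0, 0.08, 140, -300, 0, 0.6, 0, 0, 0.08, 186, -404, 0, 0.6, 0, 0, 0.08, 186, -404, 0, 0.6]

```text
clock: 1.3
position: [284.8, 369.8, 253.4]
tcp_rot: [[-0.978, 0.21, 0.0], [0.21, 0.978, 0.0], [-0.0, 0.0, -1.0]]
ft_force: [0.8, -0.8, 0.1]
opening: 51.5
grip_force: 0.0
```

>>> move_arm:
  motion: [0, 0, 0.08, 185, -406, 0, 0.6, 0, 0, 0.08, 185, -406, 0, 0.6, 0, 0, 0.08, 185, -406, 0, 0.6, 0, 0, 0.08, 185, -406, 0, 0.6, 0, 0, 0.08, 185, -406, 0, 0.6]

```text
clock: 1.8
position: [388.6, 142.2, 253.7]
tcp_rot: [[-0.991, 0.131, 0.001], [0.131, 0.991, 0.0], [-0.001, 0.001, -1.0]]
ft_force: [1.2, 0.9, 0.5]
opening: 51.2
grip_force: 0.0
```

>>> move_arm:
  motion: [0, 0, 0, 100, -220, 0, 0.6, 0, 0, 0, 100, -220, 0, 0.6, 0, 0, 0, 100, -220, 0, 0.6, 0, 0, 0, 100, -220, 0, 0.6, 0, 0, 0, 100, -220, 0, 0.6]

```text
clock: 2.3
position: [488.9, -78.6, 253.6]
tcp_rot: [[-0.991, 0.132, 0.001], [0.132, 0.991, -0.0], [-0.001, -0.0, -1.0]]
ft_force: [0.1, 0.4, -0.0]
opening: 51.3
grip_force: 0.0
```

>>> move_arm:
  motion: [0, 0, 0, 61, -131, 0, 0.6, 0, 0, 0, 61, -131, 0, 0.6, 0, 0, 0, 61, -131, 0, 0.6, 0, 0, 0, 61, -131, 0, 0.6, 0, 0, 0, 61, -131, 0, 0.6]

```text
clock: 2.8
position: [548.9, -207.7, 252.8]
tcp_rot: [[-0.991, 0.133, -0.001], [0.133, 0.991, 0.001], [0.001, 0.0, -1.0]]
ft_force: [-0.3, 0.3, 0.7]
opening: 51.3
grip_force: 0.0
```

```bash
python3 - <<'E'
from h import *
np.set_printoptions(precision=1,suppress=True)
s=observe();print(s['position'],s['clock'])
im=save('wrist','w1.png')
for n in ['handle','latch','cradle']:
    for r in search_frame('wrist',n)[:2]: print(n,np.array(r['centre']),r['score'])
hsv=cv2.cvtColor(im,cv2.COLOR_RGB2HSV);h,s,v=[hsv[...,i].astype(int) for i in range(3)]
for nm,m,z in [('red',((h<5)|(h>174))&(s>180)&(v>120),66),('yel',(h>22)&(h<34)&(s>150)&(v>140),66),('blue',(h>95)&(h<130)&(s>90),60)]:
  n,l,st,ce=cv2.connectedComponentsWithStats(m.astype(np.uint8))
  for i in range(1,n):
    if st[i,4]>60: print(nm,st[i],ce[i],px2w('wrist',ce[i],z)[0])
E
```

```text
[ 548.9 -207.7  252.8] 2.8
handle [ 547.9 -248.6   22.5] 0.96
latch [ 591.4 -199.9   61.7] 0.49
latch [ 548.4 -248.1   22.2] 0.38
cradle [ 541.4 -236.9   14.2] 0.6
red [248 143  11  57 429] [252.8 163.4] [ 539.6 -211.7   66. ]
blue [412   0  20  36  84] [417.5  17.8] [427.7 -46.4  60. ]
blue [422   0  74  37 940] [467.7  18.8] [434.6  -1.8  60. ]
blue [128 124  30  32 610] [143. 139.] [ 501.9 -318.    60. ]
blue [160 138  25  25 471] [172.  149.9] [ 516.4 -291.4   60. ]
blue [165 178  21  31 536] [175.3 193.1] [ 561.8 -297.4   60. ]
blue [137 180  24  39 681] [149.  199.3] [ 564.9 -326.5   60. ]
```

View pics/w1.png

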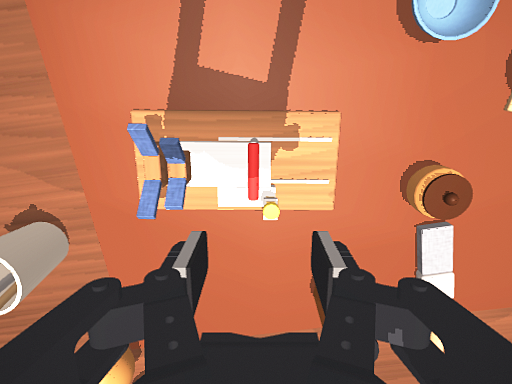

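The wrist view shows the red bar from (254,142) to (253,200), the yellow pin at (271,211), the blue saddles at x 128–185, and the board spanning (131,110) to (334,210).

```bash
python3 - <<'E'
from h import *
np.set_printoptions(precision=1,suppress=True)
print('bar z66',px2w('wrist',[[254,142],[253,200],[253.5,171]],64))
print('pin',px2w('wrist',[[271,211]],66))
print('board',px2w('wrist',[[131,110.5],[340,111.5],[334,210.5]],12))
E
```

```text
bar z66 [[ 518.7 -207.7   64. ]
 [ 578.7 -216.8   64. ]
 [ 547.9 -212.1   64. ]]
pin [[ 592.5 -199.5   66. ]]
board [[ 472.3 -342.4   12. ]
 [ 503.7 -108.4   12. ]
 [ 621.7 -122.5   12. ]]
```

>>> move_arm:
  motion: [0, 0, 0, -1, -4, -50, 0.6, 0, 0, 0, -1, -4, -100, 0.6, 0, 0, 0, -1, -4, -130, 0.6, 0, 0, 0, -1, -4, -140, 0.6, 0, 0, 0, -1, -4, -140, 0.6]
  force: 40

```text
clock: 3.5
position: [547.5, -210.0, 112.6]
tcp_rot: [[-0.991, 0.13, -0.002], [0.13, 0.991, 0.001], [0.002, 0.001, -1.0]]
ft_force: [0.8, -0.6, 0.2]
opening: 51.4
grip_force: 0.0
```

```bash
python3 - <<'E'
from h import *
np.set_printoptions(precision=1,suppress=True)
s=observe();print(s['position'],s['clock'])
save('wrist','w2.png')
E
```

```text
[ 547.5 -210.   112.6] 3.5
```

View pics/w2.png

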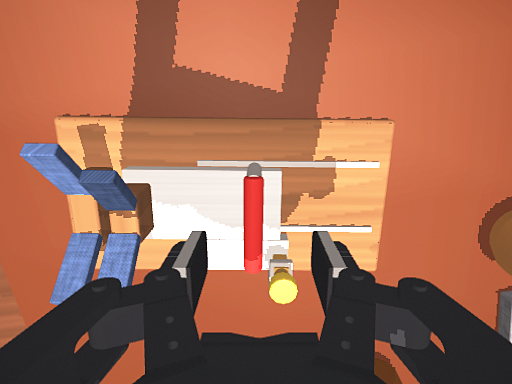

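The bar now runs from (254,172) to (253,271), centred between the fingers to within a few mm. The pin at (283,290) is clear.

```bash
python3 - <<'E'
from h import *
np.set_printoptions(precision=1,suppress=True)
print(px2w('wrist',[[254,175],[253,271],[253.5,223],[254,163]],65)); print(px2w('wrist',[[283,290]],66)); print(observe()['position'])
E
```

```text
[[ 519.3 -210.2   65. ]
 [ 579.3 -218.9   65. ]
 [ 548.  -214.3   65. ]
 [ 512.6 -209.2   65. ]]
[[ 594.3 -202.    66. ]]
[ 548.5 -210.6  114.1]
```

>>> move_arm:
  motion: [0, 0, 0, 0, -3, -30, 0.6, 0, 0, 0, 0, -3, -50, 0.6, 0, 0, 0, 0, -3, -51, 0.6, 0, 0, 0, 0, -3, -51, 0, 0, 0, 0, 0, -3, -51, 0]
  force: 60

```text
clock: 4.05
position: [549.4, -214.4, 64.3]
tcp_rot: [[-0.991, 0.131, 0.003], [0.131, 0.991, -0.001], [-0.003, -0.001, -1.0]]
ft_force: [-0.6, 1.3, -0.8]
opening: 23.1
grip_force: 0.0
```

>>> move_arm:
  motion: [0, 0, 0, 0, 0, 0, 0, 0, 0, 0, 0, 0, 0, 0, 0, 0, 0, 0, 0, 0, 0]

```text
clock: 4.35
position: [549.3, -214.0, 64.2]
tcp_rot: [[-0.991, 0.132, 0.003], [0.132, 0.991, -0.0], [-0.003, -0.0, -1.0]]
ft_force: [-0.1, 3.0, 8.4]
opening: 10.0
grip_force: 58.5
```

>>> move_arm:
  motion: [0, 0, 0, 2, 15, 0, 0, 0, 0, 0, 4.5, 34, 0, 0, 0, 0, 0, 6.7, 50, 0, 0, 0, 0, 0, 8.5, 64, 0, 0, 0, 0, 0, 9, 68, 0, 0]

```text
clock: 4.85
position: [558.8, -146.4, 64.2]
tcp_rot: [[-0.991, 0.13, 0.004], [0.13, 0.991, -0.002], [-0.004, -0.002, -1.0]]
ft_force: [-0.5, -9.3, 4.6]
opening: 9.9
grip_force: 58.7
```

>>> move_arm:
  motion: [0, 0, 0, 0.2, 2, 0, 0, 0, 0, 0, 0.3, 2.5, 0, 0, 0, 0, 0, 0.3, 2.5, 0, 0]

```text
clock: 5.15
position: [559.0, -144.9, 64.2]
tcp_rot: [[-0.991, 0.131, 0.004], [0.131, 0.991, -0.003], [-0.004, -0.002, -1.0]]
ft_force: [-0.5, -7.3, 4.8]
opening: 10.2
grip_force: 58.7
```

>>> move_arm:
  motion: [0, 0, 0, 0.3, 2, 0, 0, 0, 0, 0, 0.3, 2, 0, 0, 0, 0, 0, 0.3, 2, 0, 0]

```text
clock: 5.45
position: [559.1, -144.3, 64.2]
tcp_rot: [[-0.991, 0.13, 0.004], [0.13, 0.991, -0.004], [-0.004, -0.004, -1.0]]
ft_force: [-2.8, -15.7, 4.5]
opening: 9.8
grip_force: 58.9
```

```bash
python3 - <<'E'
from h import *
np.set_printoptions(precision=1,suppress=True)
s=observe();print(s['position'],s['ft_force'])
im=save('wrist','w3.png'); save('scene','s3.png')
hsv=cv2.cvtColor(im,cv2.COLOR_RGB2HSV);h,ss,v=[hsv[...,i].astype(int) for i in range(3)]
m=(h>22)&(h<34)&(ss>150)&(v>140)
n,l,st,ce=cv2.connectedComponentsWithStats(m.astype(np.uint8))
for i in range(1,n):
    if st[i,4]>30: print(st[i],ce[i],px2w('wrist',ce[i],66)[0],px2w('wrist',ce[i],54)[0])
for r in search_frame('scene','latch')[:2]: print(np.array(r['centre']),r['score'])
c=cv2.imread('pics/s3.png')[225:325,150:290]; cv2.imwrite('pics/c3.png',np.hstack([cv2.resize(c,(538,384),interpolation=2)[:, :400],cv2.resize(cv2.imread('pics/w3.png'),(400,384))]))
E
```

```text
[ 559.1 -144.3   64.2] [ -2.8 -15.7   4.5]
[ 592.3 -206.3   52.8] 0.61
[ 556.8 -250.4    8.2] 0.44
```

View pics/c3.png

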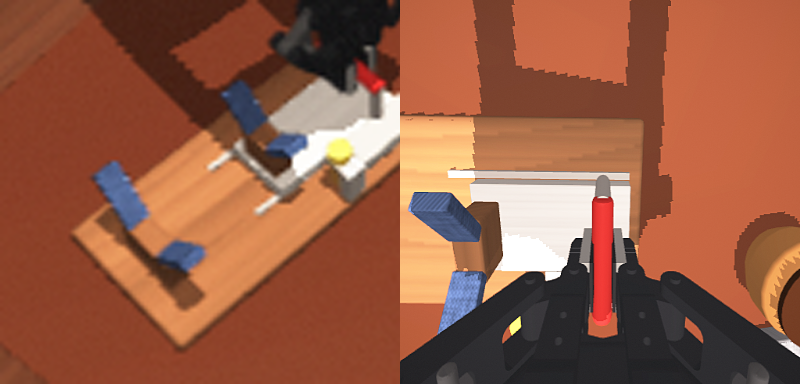

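The force rose to 16 N, so the slide is at its stop, and the pin head dropped from 65 to 53 mm. In the scene view the yellow head sits low on its block. I'll ease back and release.

>>> move_arm:
  motion: [0, 0, 0, -0.4, -3, 0, 0, 0, 0, 0, -0.8, -6, 0, 0, 0, 0, 0, -0.8, -6, 0, 0.4, 0, 0, 0, -0.8, -6, 0, 0.5, 0, 0, 0, -0.8, -6, 0, 0.5]

```text
clock: 6.1
position: [556.9, -147.2, 62.5]
tcp_rot: [[-0.991, 0.131, 0.0], [0.131, 0.991, 0.0], [-0.0, 0.0, -1.0]]
ft_force: [-0.2, -0.3, 0.0]
opening: 42.6
grip_force: 0.0
```

>>> move_arm:
  motion: [0, 0, 0, 0, 0, 40, 0.5, 0, 0, 0, 0, 0, 90, 0.5, 0, 0, 0, 0, 0, 140, 0.5, 0, 0, 0, 0, 0, 189, 0.5, 0, 0, 0, 0, 0, 189, 0.5]

```text
clock: 6.6
position: [560.3, -148.1, 258.5]
tcp_rot: [[-0.991, 0.131, 0.011], [0.131, 0.991, -0.003], [-0.011, -0.001, -1.0]]
ft_force: [0.5, -0.2, 0.4]
opening: 43.1
grip_force: 0.0
```

```bash
python3 - <<'E'
from h import *
np.set_printoptions(precision=1,suppress=True)
s=observe();print(s['position'],s['ft_force'],s['clock'])
im=save('wrist','w4.png')
hsv=cv2.cvtColor(im,cv2.COLOR_RGB2HSV);h,ss,v=[hsv[...,i].astype(int) for i in range(3)]
for nm,m,z in [('red',((h<5)|(h>174))&(ss>180)&(v>120),66),('yel',(h>22)&(h<34)&(ss>150)&(v>140),54),('blue',(h>95)&(h<130)&(ss>90),60)]:
  n,l,st,ce=cv2.connectedComponentsWithStats(m.astype(np.uint8))
  for i in range(1,n):
    if st[i,4]>60: print(nm,st[i],ce[i],px2w('wrist',ce[i],z)[0])
grab_frame('top')
for r in trace('top','gourd')[:3]:
  v,u=np.nonzero(r['pixels']); print(r['score'],u.mean(),v.mean(),u.min(),u.max())
E
```

```text
[ 560.3 -148.1  258.5] [ 0.5 -0.2  0.4] 6.6
red [254 137  10  56 369] [258.4 156.9] [ 545.4 -147.5   66. ]
blue [355   0  75  32 703] [401.3  16.1] [435.8  -2.9  60. ]
blue [496  91  16  22 183] [504.4 102.8] [525.1  95.7  60. ]
blue [ 66 117  38  32 677] [ 85.  132.3] [ 499.4 -316.7   60. ]
blue [167 132  24  25 456] [178.8 143.9] [ 522.8 -226.    60. ]
blue [ 80 173  29  38 720] [ 94.5 191.8] [ 561.2 -324.7   60. ]
blue [172 172  20  31 507] [181.8 186.6] [ 567.5 -232.    60. ]
0.64 209.47563559322035 185.30614406779662 176 234
0.63 160.16184971098266 280.6843930635838 137 193
```

View pics/w4.png

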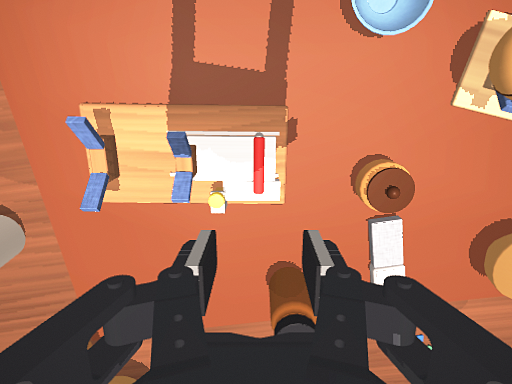

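The slide stayed open: the red bar is at (259,164) and the pin is down at (217,202). The lacquer jar at (290,290) is well clear. Next is the gourd, with a turn of about -104° on the way.

>>> move_arm:
  motion: [0, 0, -0.14, -16, 30, 0, 0.8, 0, 0, -0.28, -16, 60, 0, 0.8, 0, 0, -0.42, -16, 80, 0, 0.8, 0, 0, -0.56, -16, 106, 0, 0.8, 0, 0, -0.6, -16, 106, 0, 0.8]

```text
clock: 7.25
position: [539.5, -38.9, 249.0]
tcp_rot: [[-0.742, 0.671, -0.004], [0.671, 0.742, 0.001], [0.004, -0.002, -1.0]]
ft_force: [0.0, -0.5, 0.6]
opening: 68.7
grip_force: 0.0
```

>>> move_arm:
  motion: [0, 0, -0.14, -16, 30, 0, 0.8, 0, 0, -0.28, -16, 60, 0, 0.8, 0, 0, -0.42, -16, 80, 0, 0.8, 0, 0, -0.56, -16, 106, 0, 0.8, 0, 0, -0.6, -16, 106, 0, 0.8]

```text
clock: 7.75
position: [523.6, 66.9, 249.1]
tcp_rot: [[-0.233, 0.972, -0.004], [0.972, 0.233, 0.0], [0.001, -0.004, -1.0]]
ft_force: [0.5, -0.1, -1.0]
opening: 68.4
grip_force: 0.0
```

>>> move_arm:
  motion: [0, 0, -0.14, -16, 30, 0, 0.8, 0, 0, -0.28, -16, 60, 0, 0.8, 0, 0, -0.42, -16, 80, 0, 0.8, 0, 0, -0.56, -16, 106, 0, 0.8, 0, 0, -0.62, -16, 106, 0, 0.8]

```text
clock: 8.25
position: [507.8, 172.7, 249.1]
tcp_rot: [[0.375, 0.927, -0.003], [0.927, -0.375, -0.0], [-0.002, -0.003, -1.0]]
ft_force: [-0.2, 0.7, 0.1]
opening: 68.3
grip_force: 0.0
```

>>> move_arm:
  motion: [0, 0, 0, 0, 0, 0, 0.8, 0, 0, 0, 0, 0, 0, 0.8]

```text
clock: 8.45
position: [508.1, 170.2, 249.8]
tcp_rot: [[0.37, 0.929, -0.003], [0.929, -0.37, -0.001], [-0.002, -0.002, -1.0]]
ft_force: [-0.2, -0.1, 0.4]
opening: 68.1
grip_force: 0.0
```

```bash
python3 - <<'E'
from h import *
np.set_printoptions(precision=1,suppress=True)
s=observe();print(s['position'],s['clock'],s['joint_positions'])
im=save('wrist','w5.png')
for r in search_frame('wrist','gourd')[:2]: print(np.array(r['centre']),r['score'])
for r in trace('wrist','gourd')[:2]:
  m=r['pixels'].astype(np.uint8); v,u=np.nonzero(m); print(r['score'],m.sum(),u.min(),u.max(),v.min(),v.max())
  w=[m[:, :]]; print('row: umin umax', [(int(y),int(u[v==y].min()),int(u[v==y].max())) for y in range(v.min(),v.max()+1,6)])
E
```

```text
[508.1 170.2 249.8] 8.45 [ 0.3  0.2  1.8 -0.   1.1  0.7]
[512.2 155.9  91.1] 0.8
```

View pics/w5.png

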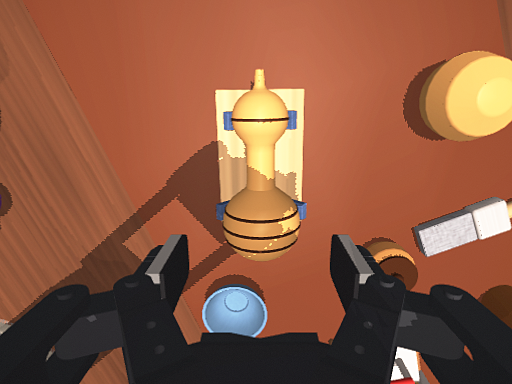

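The gourd is nearly upright in the image: small bulb centred at (260.5,117), big bulb at (261.5,220), and stem tip at (260,70).

```bash
python3 - <<'E'
from h import *
np.set_printoptions(precision=2,suppress=True)
p=px2w('wrist',[[260.5,117],[261.5,220],[260,70],[260.5,165]],70); print(p)
d=(p[0]-p[1])[:2]; L=np.hypot(*d); d/=L; print(L,d,np.degrees(np.arctan2(d[1],d[0])), 'origin', p[1][:2]+60*d, p[0][:2]-45*d, 'tip',p[2][:2]-88*d)
s=observe();print(s['position'],s['tcp_rot'][:,:2] if hasattr(s['tcp_rot'],'shape') else s['tcp_rot'])
E
```

```text
[[530.83 219.53  70.  ]
 [493.23 122.    70.  ]
 [545.74 258.32  70.  ]
 [513.77 176.55  70.  ]]
104.52198906250025 [0.36 0.93] 68.91539424041461 origin [514.81 177.98] [514.64 177.54] tip [514.08 176.21]
[508.66 170.02 250.75] [[ 0.37  0.93]
 [ 0.93 -0.37]
 [-0.   -0.  ]]
```

>>> move_arm:
  motion: [0, 0, 0.01, 6, 7, -50, 0.8, 0, 0, 0.01, 6, 7, -100, 0.8, 0, 0, 0.01, 6, 7, -120, 0.8, 0, 0, 0.01, 6, 7, -120, 0.8, 0, 0, 0.01, 6, 7, -120, 0.8]

```text
clock: 9.1
position: [515.2, 177.3, 131.7]
tcp_rot: [[0.363, 0.932, -0.0], [0.932, -0.363, -0.0], [-0.0, -0.0, -1.0]]
ft_force: [0.1, 0.1, 0.2]
opening: 68.1
grip_force: 0.0
```

```bash
python3 - <<'E'
from h import *
np.set_printoptions(precision=2,suppress=True)
for i in range(3): s=observe();print(s['position'],s['tcp_rot'][0]); save('wrist','w6.png')
E
```

```text
[515.25 177.34 131.73] [ 0.36  0.93 -0.  ]
[515.88 177.61 132.61] [0.36 0.93 0.  ]
[516.12 177.76 133.  ] [0.36 0.93 0.  ]
```

View pics/w6.png

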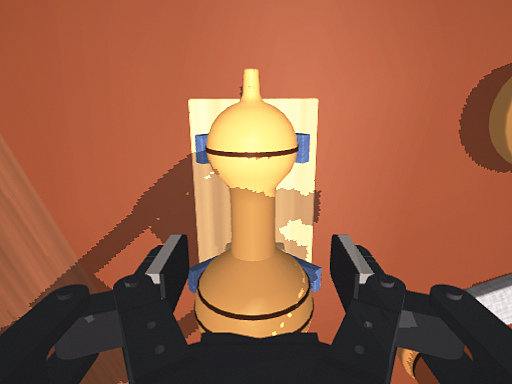

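The neck spans u 231–273 at rows 190–255, with the fingers' midline at about u = 259. I'll check the lateral offset.

```bash
python3 - <<'E'
from h import *
np.set_printoptions(precision=2,suppress=True)
s=observe(); t=np.array(s['position']); R=np.array(s['tcp_rot']); print(t)
for q in [[252,148],[252.5,223],[255,270],[251,70]]:
    p=px2w('wrist',[q],70)[0]; print(p,'in tool',R.T@(p-t))
E
```

```text
[516.17 177.82 133.14]
[528.77 218.66  70.  ] in tool [42.51 -3.23 63.22]
[511.51 174.1   70.  ] in tool [-5.28 -3.15 63.12]
[500.74 142.27  70.  ] in tool [-38.85  -1.64  63.05]
[544.15 259.1   70.  ] in tool [85.77 -3.55 63.3 ]
```

>>> move_arm:
  motion: [0, 0, 0, -3, -1, -30, 0.8, 0, 0, 0, -3, -1, -50, 0.8, 0, 0, 0, -3, -1, -59, 0.8, 0, 0, 0, -3, -1, -59, 0.5, 0, 0, 0, -3, -1, -59, 0.4]
  force: 40

```text
clock: 9.75
position: [512.7, 176.8, 73.4]
tcp_rot: [[0.363, 0.932, 0.001], [0.932, -0.363, 0.001], [0.001, 0.001, -1.0]]
ft_force: [-0.0, 0.3, -0.1]
opening: 40.1
grip_force: 0.0
```

>>> move_arm:
  motion: [0, 0, 0, 0, 0, 0, 0.1, 0, 0, 0, 0, 0, 0, 0.1, 0, 0, 0, 0, 0, 0, 0.1, 0, 0, 0, 0, 0, 0, 0.1]

```text
clock: 10.15
position: [511.8, 177.2, 73.7]
tcp_rot: [[0.363, 0.932, 0.0], [0.932, -0.363, 0.001], [0.001, -0.0, -1.0]]
ft_force: [-5.2, 3.2, 7.0]
opening: 26.8
grip_force: 38.8
```

>>> move_arm:
  motion: [0, 0, 0, 0, 0, 10, 0.1, 0, 0, 0, 0, 0, 30, 0.1, 0, 0, 0, 0, 0, 60, 0.1, 0, 0, 0, 0, 0, 95, 0.1, 0, 0, 0, 0, 0, 120, 0.1]
  force: 50

```text
clock: 10.65
position: [512.6, 176.6, 195.5]
tcp_rot: [[0.363, 0.932, 0.003], [0.932, -0.363, 0.001], [0.002, 0.002, -1.0]]
ft_force: [1.4, 0.4, -2.2]
opening: 26.3
grip_force: 49.4
```

>>> move_arm:
  motion: [0, 0, 0.04, 2, -25, 0, 0.1, 0, 0, 0.08, 4, -60, 0, 0.1, 0, 0, 0.12, 6, -100, 0, 0.1, 0, 0, 0.12, 9, -140, 0, 0.1, 0, 0, 0.12, 12, -180, 0, 0.1]

```text
clock: 11.15
position: [524.0, -5.0, 193.5]
tcp_rot: [[0.248, 0.969, 0.002], [0.969, -0.248, -0.0], [0.0, 0.002, -1.0]]
ft_force: [0.4, 0.1, -2.7]
opening: 26.4
grip_force: 49.5
```

>>> move_arm:
  motion: [0, 0, 0.04, 2, -40, 0, 0.1, 0, 0, 0.08, 4, -80, 0, 0.1, 0, 0, 0.12, 6, -120, 0, 0.1, 0, 0, 0.12, 9, -160, 0, 0.1, 0, 0, 0.12, 12, -200, 0, 0.1]

```text
clock: 11.65
position: [535.9, -205.4, 193.5]
tcp_rot: [[0.131, 0.991, 0.001], [0.991, -0.131, -0.001], [-0.0, 0.001, -1.0]]
ft_force: [0.6, -0.2, -1.8]
opening: 26.5
grip_force: 49.5
```

>>> move_arm:
  motion: [0, 0, 0, 2, -30, 0, 0.1, 0, 0, 0, 4, -50, 0, 0.1, 0, 0, 0, 5, -62, 0, 0.1, 0, 0, 0, 5, -65, 0, 0.1, 0, 0, 0, 5, -65, 0, 0.1]

```text
clock: 12.15
position: [540.8, -267.8, 192.3]
tcp_rot: [[0.131, 0.991, -0.0], [0.991, -0.131, 0.0], [0.0, -0.0, -1.0]]
ft_force: [-0.5, 0.4, -1.7]
opening: 26.6
grip_force: 49.5
```

```bash
python3 - <<'E'
from h import *
np.set_printoptions(precision=3,suppress=True)
s=observe();print(s['position'],s['tcp_rot'][0],s['ft_force'],s['wrist_torque'],s['opening'],s['clock'])
a=save('wrist','w7.png');b=save('scene','s7.png')
c=cv2.imread('pics/s7.png')[190:320,140:300]
cv2.imwrite('pics/c7.png',np.hstack([cv2.imread('pics/w7.png')[:, 100:420],cv2.resize(c,(472,384),interpolation=2)]))
E
```

```text
[ 540.775 -267.847  192.297] [ 0.131  0.991 -0.   ] [-0.46   0.425 -1.685] [ 0.005 -0.057  0.006] 26.59285045918728 12.15
```

View pics/c7.png

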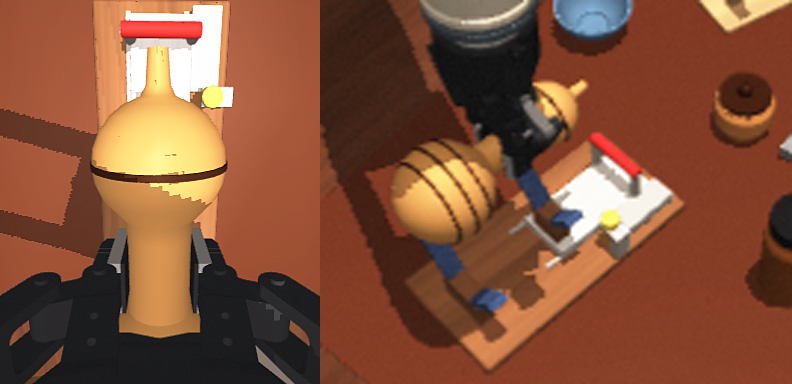

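The gourd is held by the neck over the cradle. In the wrist picture the bulb spans u 191–328 around v = 165, the red bar runs from (222,29) to (302,30), and the pin is at (313,97). I'll check the tilt and refresh the seat estimate.

```bash
python3 - <<'E'
from h import *
np.set_printoptions(precision=2,suppress=True)
s=observe(); t=np.array(s['position']); R=np.array(s['tcp_rot']); print(t)
bar=px2w('wrist',[[222,29],[302,30],[262,29.5]],64); pin=px2w('wrist',[[313,97]],54)[0]
print(bar,pin)
x=np.array([.131,.991]);y=np.array([-.991,.131])
print('seat from bar',bar[2][:2]-(77+44)*x,'from pin',pin[:2]-74*x+42*y)
c=get_calibration('wrist');k,d=K(c);A=np.array(c['attitude']);o=np.array(c['xyz'])
# predicted silhouette of small bulb for pitch angles
for off in (0,5):
  for deg in (-8,-4,0,4,8):
    a=np.radians(deg); tc=np.array([45*np.cos(a)+off,0,3-45*np.sin(a)]); st=np.array([88*np.cos(a)+off,0,3-88*np.sin(a)])
    C=t+R@tc; v=C-o; D=np.linalg.norm(v); n=v/D
    e1=np.cross(n,[0,0,1]);e1/=np.linalg.norm(e1);e2=np.cross(n,e1); th=np.linspace(0,2*np.pi,60)
    r=27*np.sqrt(1-(27/D)**2); P=C-n*27**2/D+r*(np.cos(th)[:,None]*e1+np.sin(th)[:,None]*e2)
    P=np.vstack([P,t+R@st]); uv=cv2.projectPoints((P-o)@A,np.zeros(3),np.zeros(3),k,d)[0][:,0]
    print(off,deg,uv[:-1].min(0),uv[:-1].max(0),'stem',uv[-1])
E
```

```text
[ 540.83 -267.26  192.26]
[[ 530.29 -145.98   64.  ]
 [ 587.69 -154.1    64.  ]
 [ 558.98 -150.02   64.  ]] [ 593.57 -201.58   54.  ]
seat from bar [ 543.13 -269.93] from pin [ 542.26 -269.41]
0 -8 [191.89  95.1 ] [322.02 225.75] stem [257.07  54.83]
0 -4 [190.19  94.1 ] [323.6  228.02] stem [256.96  50.8 ]
0 0 [188.43  93.65] [325.24 230.93] stem [256.84  47.61]
0 4 [186.61  93.8 ] [326.93 234.53] stem [256.71  45.42]
0 8 [184.75  94.6 ] [328.66 238.85] stem [256.57  44.43]
5 -8 [191.15  81.73] [322.72 214.45] stem [257.06  41.22]
5 -4 [189.41  80.35] [324.34 216.45] stem [256.95  36.44]
5 0 [187.61  79.53] [326.02 219.08] stem [256.83  32.44]
5 4 [185.74  79.31] [327.75 222.39] stem [256.7   29.39]
5 8 [183.83  79.74] [329.53 226.41] stem [256.55  27.47]
```

The gourd is level: the silhouette matches 0° pitch with its origin at the TCP. The seat is at about (541.5,-269). Lowering to about 8 mm above it.

>>> move_arm:
  motion: [0, 0, 0, 0.7, -1.7, -30, 0.1, 0, 0, 0, 0.7, -1.7, -60, 0.1, 0, 0, 0, 0.7, -1.7, -80, 0.1, 0, 0, 0, 0.7, -1.7, -90, 0.1, 0, 0, 0, 0.7, -1.7, -92, 0.1]

```text
clock: 12.75
position: [541.1, -269.1, 99.3]
tcp_rot: [[0.13, 0.992, -0.002], [0.992, -0.13, 0.001], [0.001, -0.002, -1.0]]
ft_force: [0.1, 0.3, -1.2]
opening: 26.4
grip_force: 49.6
```

>>> move_arm:
  motion: [0, 0, 0, 0, 0, 0, 0.1, 0, 0, 0, 0, 0, -2, 0.1, 0, 0, 0, 0, 0, -4, 0.1, 0, 0, 0, 0, 0, -5, 0.1, 0, 0, 0, 0, 0, -5, 0.1]

```text
clock: 13.25
position: [541.6, -270.2, 95.5]
tcp_rot: [[0.131, 0.991, 0.0], [0.991, -0.131, -0.0], [-0.0, 0.0, -1.0]]
ft_force: [0.1, -0.5, -2.3]
opening: 26.5
grip_force: 49.6
```

>>> move_arm:
  motion: [0, 0, 0, 0, 0.5, -0.5, 0.1, 0, 0, 0, 0, 0.5, -1, 0.1, 0, 0, 0, 0, 0.5, -1.5, 0.1, 0, 0, 0, 0, 0.5, -2, 0.1, 0, 0, 0, 0, 0.5, -2, 0.1]

```text
clock: 13.75
position: [541.6, -269.6, 93.3]
tcp_rot: [[0.131, 0.991, -0.0], [0.991, -0.131, 0.0], [0.0, -0.0, -1.0]]
ft_force: [-1.1, 0.4, -0.5]
opening: 26.9
grip_force: 49.6
```

>>> move_arm:
  motion: [0, 0, 0, 0, 0, -0.5, 0.1, 0, 0, 0, 0, 0, -1, 0.1, 0, 0, 0, 0, 0, -1.5, 0.1, 0, 0, 0, 0, 0, -1.5, 0.1]

```text
clock: 14.15
position: [541.5, -269.5, 92.4]
tcp_rot: [[0.131, 0.991, -0.0], [0.991, -0.131, 0.0], [0.0, -0.0, -1.0]]
ft_force: [-3.7, 3.7, 6.7]
opening: 26.5
grip_force: 50.6
```

Contact, with light forces. I'll ease it about 0.7 mm sideways so it centres, then check before letting go.

>>> move_arm:
  motion: [0, 0, 0, -0.5, 0.5, 0, 0.1, 0, 0, 0, -0.7, 0.8, 0, 0.1, 0, 0, 0, -0.7, 0.8, -0.3, 0.1, 0, 0, 0, -0.7, 0.8, -0.3, 0.1]

```text
clock: 14.55
position: [541.5, -269.4, 92.4]
tcp_rot: [[0.131, 0.991, 0.001], [0.991, -0.131, -0.001], [-0.001, 0.001, -1.0]]
ft_force: [-2.1, -0.4, 9.8]
opening: 26.6
grip_force: 50.7
```

```bash
python3 - <<'E'
from h import *
s=observe();print(s['position'],s['ft_force'],s['wrist_torque'])
b=save('scene','s8.png'); c=cv2.imread('pics/s8.png')[200:320,150:290]
cv2.imwrite('pics/c8.png',cv2.resize(c,(700,600),interpolation=2))
E
```

```text
[ 541.46609154 -269.44693807   92.37277415] [-2.05787574 -0.4313542   9.83514039] [-0.20753787  0.27983816 -0.14408909]
```

View pics/c8.png

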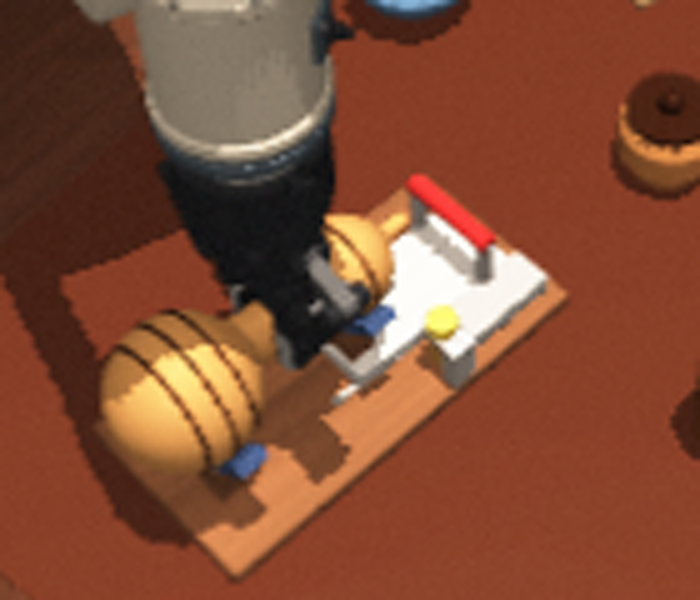

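The gourd sits in both saddles: big bulb over the rear one, small bulb over the slide's, pin still down. Relaxing the press and opening.

>>> move_arm:
  motion: [0, 0, 0, 0, 0, 0.4, 0.1, 0, 0, 0, 0, 0, 0.4, 0.4, 0, 0, 0, 0, 0, 0.4, 0.6, 0, 0, 0, 0, 0, 0.4, 0.7, 0, 0, 0, 0, 0, 0.4, 0.7]
  force: 20

```text
clock: 15.1
position: [540.8, -268.7, 91.6]
tcp_rot: [[0.131, 0.991, -0.0], [0.991, -0.131, 0.0], [0.0, -0.0, -1.0]]
ft_force: [0.3, -0.1, 0.0]
opening: 59.9
grip_force: 0.0
```

>>> move_arm:
  motion: [0, 0, 0, 0, 0, 10, 0.7, 0, 0, 0, 0, 0, 40, 0.7, 0, 0, 0, 0, 0, 80, 0.7, 0, 0, 0, 0, 0, 120, 0.7, 0, 0, 0, 0, 0, 140, 0.7]

```text
clock: 15.6
position: [542.1, -269.5, 236.4]
tcp_rot: [[0.131, 0.991, 0.004], [0.991, -0.131, -0.002], [-0.002, 0.005, -1.0]]
ft_force: [0.3, -0.6, 0.1]
opening: 60.0
grip_force: 0.0
```

```bash
python3 - <<'E'
from h import *
np.set_printoptions(precision=2,suppress=True)
s=observe();print(s['position'],s['ft_force'],s['opening'])
save('wrist','w9.png');save('scene','s9.png')
for n in ['latch','gourd']:
  for r in search_frame('scene',n)[:2]: print(n,np.array(r['centre']),r['score'])
a=cv2.imread('pics/w9.png')[:,110:420];c=cv2.imread('pics/s9.png')[200:320,150:290]
cv2.imwrite('pics/c9.png',np.hstack([a,cv2.resize(c,(448,384),interpolation=2)]))
E
```

```text
[ 542.12 -269.46  236.39] [ 0.3  -0.6   0.11] 59.99305255458969
latch [ 590.3 -207.6   55.5] 0.49
gourd [ 553.1 -316.4  111.3] 0.97
gourd [214.7 316.3  46.8] 0.68
```

View pics/c9.png

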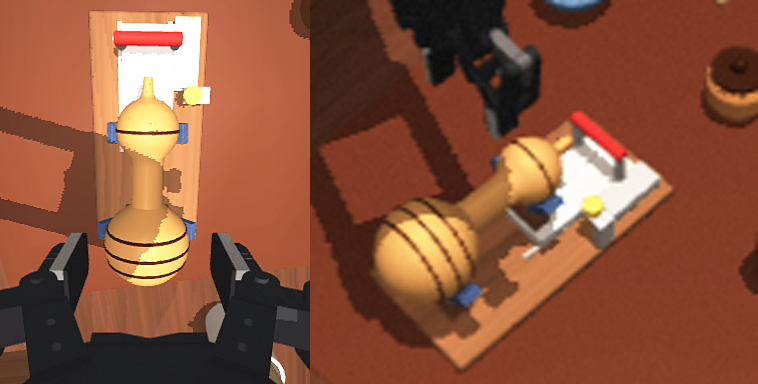

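The gourd lies level along the cradle: the small bulb (258,131) is centred on the slide's saddle and the big bulb (257,240) is in the fixed saddle. The pin is down and the gripper is clear.

```bash
python3 -c "
from station import *
print(hand_in())"
```

```text
the job is handed in; nothing more can be done
None
```

I pulled the slide out to its stop, where the pin dropped and locked it, then set the gourd gently in both saddles and let go. I handed the job in at about 16 s; the bystanders were not moved.

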